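# Read the tube's code with the bench scanner

### The job

Two code readers are fixed on the bench, each lying on its side with a specimen in front of its nose. Fully squeeze the trigger of the reader that looks at the capped tube, hold it a moment, then let it spring back and take your hand away. Do not squeeze the other reader's trigger, and leave the tube standing where it is.

Things in the scene. Friction and masses are not known exactly. Their poses are not given: they have to be found in the camera images.
- squeeze_left (a point): Left (+y) code reader: white/grey plastic pistol scanner lying on its side on a fixed stand. Point: at mid height of grip and trigger, 76 mm above bench. Axes: x the way the barrel looks, y from grip to barrel, z up. Grip: level bar along y, x -20.5 to 5.5 mm, 30 mm high, far end y = -64. Barrel along x at y = 77, 44 mm square, x -55 to 103; nose 56 wide. 50 mm free below; 16 mm post at y = -49.
- squeeze_right (a point): The same point, with the same axes, of the right (-y) code reader, identical to the left one. On both, grip and trigger at this y are about 52 mm wide along x at rest (x -20.5 to 31 mm) and 38 mm when squeezed (x -20.5 to 17.5); the flat stand plate reaches 65 mm beneath this point.
- trigger_left (a joint): Squeeze of the left reader's trigger, rad: 0 at rest, 0.30 at its stop. Black blade 8 mm thick, 24 mm high, 66 mm long on the grip's +x side, hinged on a vertical pin at x = 13.5, y = 45 mm of the squeeze point's frame; free end towards -y. Squeezing swings it towards the grip (-x); a spring returns it. At the squeeze point about 3 N starts it, 7 N holds it home.
- trigger_right (a joint): Squeeze of the right reader's trigger, rad: 0 at rest, 0.30 at its stop; made as the left one.
- tube_mid (a point): Half-way up the capped specimen tube: upright tube 27 mm wide, dark red lower half, white cap 32 mm wide, in a loose white foot 50 x 50 x 30 mm; 130 mm tall in all, point 65 mm above bench. It stands before the nose of one reader: about 168 mm along x and 77 mm along y of that reader's squeeze point (within 10 mm each). Before the other reader: a squat amber jar, 58 mm wide, 72 mm tall.
Not all that is in view belongs to the job. What is shaped like the part that bears tube_mid but blue is not meant.

How it is judged:
By the outcome, as a careful person would: the job done as asked, in the order asked, and still so for the second after the job is handed in, with the robot touching nothing.
It also fails if it takes over 27 s, if anything falls off the work surface, if the arm or the gripper's body presses on something with over 40 N, if the wrist force passes 120 N, or if a joint passes its speed limit or range.

### The arm

A 6-joint arm with a two-finger parallel gripper is mounted at the origin on the work surface. World frame = base frame: x ahead of the robot, y to its left, z up, the work surface at z = 0. Lengths are in mm, angles in rad, forces in N, time in s.
With the tool pointing down it reaches from about 350 to 975 mm from the base axis. Payload 7.1 kg.
Tool frame: the origin (TCP) lies at the very end of the fingers, on their centre line; the grasp point (between the pads) lies 19 mm behind it; z points along the fingers, y is the direction in which the jaws open and shut (so a half turn about z gives the same grasp; the last joint's range is limited). The gripper opens to 88 mm and grips with 3 to 60 N. Pads are 20 mm wide; open, the fingers measure 115 mm over their backs; the gripper's body (75 mm by 178 mm) begins 61 mm behind the grasp point.
Start: joints at [1.282, 0.423, 1.63, -0, 1.089, -0.019], TCP at [166.555, 602.382, 222.675] pointing down, gripper open.
Joint ranges: [-3, 3], [-0.9, 2.11], [0.09, 2.58], [-1.31, 4.45], [0.11, 2.69], [-2.54, 2.54]. Speed limits (rad/s): [2.39, 2.39, 3.01, 3.14, 3.14, 3.14].

### API

Orientations are given as a rotation vector (axis times angle).
In Python, from workcell import * gives the robot as it stands.
- The arm moves only by the tool play_rows, never from a script. Its argument "plan" is text: rows parted by semicolons, each of 7 numbers parted by spaces: the finger opening in cm, from 0 to 8.78, then the shift along the tool's x, y, z in cm, then the turn, a rotation vector about the tool's x, y, z in degrees. A call has 1 to 20 rows; each row shifts and turns the commanded pose from where the row before left it, along the tool's axes as they then stand; what a row does not reach is not made up. A row lasts 1/8 s, in which the tool goes at most 62.5 mm and 10.7 degrees, less where a joint would pass 70% of its speed; a pose out of reach is approached as far as the arm can. A call is refused whole if a number of a shift passes 6.25 or a number of a turn 10.7, either way. A call with a gripper value outside its range is refused whole. The fingers move at their own pace and stop on an object; the grip force is fixed at half the most. Time passes only in rows, so rows that do not move let the fingers close. It gives the time, the measured TCP pose, the force and the opening at its end, in the units of the state.
- get_obs(): the state, without advancing time (a new reading comes with each control period).
- get_image(name): name is "scene" or "top" or "wrist"; returns a dict with "pixels" (480x640x3 uint8, red, green, blue), "range_z" (480x640 float32, mm along the optical axis (not along the pixel's ray), 0 where there is no reading), "fx", "fy", "cx", "cy" (pixels), "distortion" ([k1, k2, p1, p2, k3] as OpenCV has them; the pictures are not rectified), "eye" and "attitude" of the camera in the world. Camera axes: x right, y down, z forward; pixel columns grow to the right and rows downward; lengths in mm; the calibration is good to about 2 mm. A picture is of the moment at which its call begins.
- close_job(): hands the job in, once; it reports no verdict.
The state is a dict: "t": time; "qpos": joint angles; "qvel": joint speeds; "joint_torque": joint torques, N m; "ee_pos": TCP position; "orientation": TCP orientation; "ft_force": force on the tool from outside, world axes, zero at the start; "moment": the same for the moment, N m; "width": finger opening in mm.
Only numpy, scipy, OpenCV 4.12 (cv2) and the standard library are available. Lean on these libraries where they do the work, as an engineer would, in place of code of your own. Each camera call takes 0.05 s, during which the arm holds its last target. There are 200 camera calls.

## Working session

There is one attempt and no reset: what is moved stays moved. The work goes in short steps, Python scripts to look and compute and a tool call to move; the robot and the scene stay as the last step left them, time stands still between calls to the robot, and variables do not carry over. Pictures are saved under pics/ and viewed, about 8 in all and at most 12, crops included, and the job is handed in when it is done.

Besides the shell and the picture viewer there is one more tool, called after "Call:" by a JSON object that holds its "name" and its "arguments". play_rows: Moves the arm, as the interface text tells. Its arguments: {"type":"object","properties":{"plan":{"type":"string"}},"required":["plan"]}

```bash
mkdir -p pics; ls; cat > h.py <<'E'
from workcell import *
import numpy as np, cv2
from scipy.spatial.transform import Rotation as R
def cap(n):
    im=get_image(n); cv2.imwrite(f'pics/{n}_{int(get_obs()["t"]*1000)}.png',im['pixels'][...,::-1]); return im
def att(im):
    a=np.array(im['attitude'],float)
    return a if a.shape==(3,3) else R.from_rotvec(a).as_matrix()
def cloud(im):
    K=np.array([[im['fx'],0,im['cx']],[0,im['fy'],im['cy']],[0,0,1.]])
    v,u=np.mgrid[0:480,0:640]
    p=cv2.undistortPoints(np.stack([u,v],-1).reshape(-1,1,2).astype(float),K,np.array(im['distortion'],float)).reshape(480,640,2)
    z=im['range_z'].astype(float)
    c=np.dstack([p[...,0]*z,p[...,1]*z,z])
    w=c@att(im).T+np.array(im['eye']); w[z<=0]=np.nan
    return w
E
python3 - <<'E'
from h import *
for n in ['scene','top']:
    im=cap(n); print(n,im['eye'],im['attitude'],im['fx'],im['distortion']); np.save(f'{n}.npy',cloud(im))
print(get_obs())
E
ls pics
```

```text
pics
scene [980.2470496  545.9574533  737.13748335] [-0.75435733 -2.63735052  1.07415053] 547.9954205860469 [-0.08746738  0.          0.          0.          0.        ]
top [466.40565158  -6.90184245 817.19373488] [-2.14191056  2.04916204 -0.24810163] 468.08676187899823 [-0.07881497  0.          0.          0.          0.        ]
{'t': 0.1, 'qpos': array([ 1.28197290e+00,  4.23770630e-01,  1.63058750e+00, -3.24072987e-05,
        1.08860817e+00, -1.90792493e-02]), 'qvel': array([-0.00156902, -0.00055208, -0.00222824, -0.00035062,  0.00034041,
       -0.00082952]), 'joint_torque': array([ 1.68750821e-04, -5.45615888e+01, -2.74325931e+01,  6.44656294e-02,
        1.87730254e-02,  1.25203459e-05]), 'ee_pos': array([166.44381653, 601.91702335, 221.98580393]), 'orientation': array([-4.22381713e-01, -3.11288424e+00,  2.13898161e-03]), 'ft_force': array([0.08838079, 0.01196571, 0.47428848]), 'moment': array([-0.002624  ,  0.02191745, -0.02495922]), 'width': 88.0183815825714}
scene_50.png
top_100.png
```

View pics/scene_50.png

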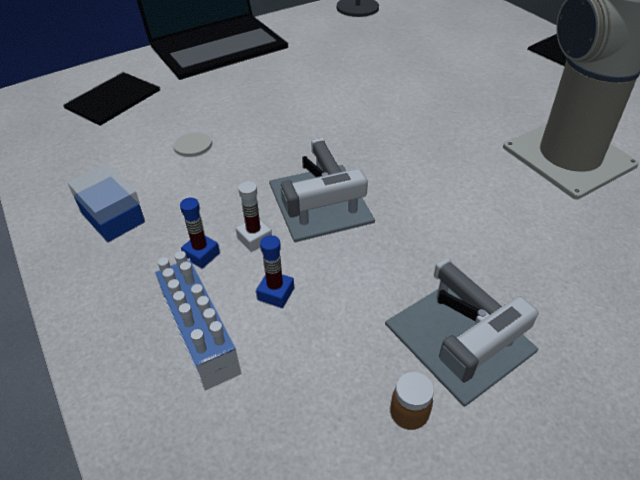

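View pics/top_100.png

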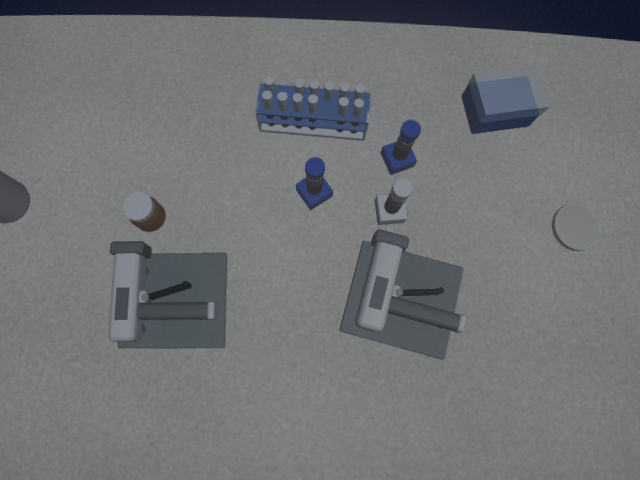

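The scene picture shows the white-capped tube in the white foot at (250,215), and the top picture shows it at (398,195). It stands before the nose of the right (-y) reader, whose nose is at (390,240) and grip end at (462,322) in the top picture. The amber jar is before the left reader. So the right reader is the target.

```bash
python3 - <<'E'
from h import *
from scipy.optimize import least_squares
w=np.load('top.npy')
reg=w[225:345,335:475].reshape(-1,3); 
g=reg[(reg[:,2]>84)&(reg[:,2]<93.5)]; b=reg[(reg[:,2]>80)&(reg[:,2]<110)]
print(len(b),np.histogram(b[:,2],10))
# grip+barrel+nose top silhouette fit by mask IoU
def rects(P):
    x,y=P.T
    return ((x>-20.5)&(x<5.5)&(y>-64)&(y<55))|((x>-55)&(x<103)&(abs(y-77)<22))|((x>75)&(x<103)&(abs(y-77)<28))
def sd(P):
    x,y=P.T
    r=lambda x0,x1,y0,y1: np.hypot(np.maximum(np.maximum(x0-x,x-x1),0),np.maximum(np.maximum(y0-y,y-y1),0))
    return np.minimum(np.minimum(r(-20.5,5.5,-64,60),r(-55,103,55,99)),r(75,103,49,105))
Q=b[:,:2]
from scipy.optimize import minimize
gx,gy=np.meshgrid(np.arange(-55,104,4),np.arange(-64,106,4)); G=np.c_[gx.ravel(),gy.ravel()].astype(float); G=G[rects(G)]
from scipy.spatial import cKDTree
T=cKDTree(Q)
def cost(p):
    c,s=np.cos(p[2]),np.sin(p[2]); M=np.array([[c,-s],[s,c]])
    e=np.minimum(sd((Q-p[:2])@M),15); f=np.minimum(T.query(G@M.T+p[:2])[0],15)
    return (e).mean()+(f).mean()
best=min((minimize(cost,[*(Q.mean(0)+d),th],method='Nelder-Mead') for th in(-.4,-.2,0,.2) for d in([0,0],[-20,-30],[0,-40],[-20,0])),key=lambda r:r.fun)
p=best.x; print(p,best.fun)
c,s=np.cos(p[2]),np.sin(p[2]); M=np.array([[c,-s],[s,c]])
L=(g[:,:2]-p[:2])@M; k=(L[:,1]<40)&(L[:,1]>-70); L=L[k]
for y in range(-60,40,20):
    q=L[abs(L[:,1]-y)<6]; print(y,len(q),np.percentile(q[:,0],[2,50,98]))
print('grip end',L[:,1].min(), 'z',np.median(g[k][:,2]))
B=(b[:,:2]-p[:2])@M; kb=b[:,2]>95; print('barrel x',np.percentile(B[kb][:,0],[1,99]),'y',np.percentile(B[kb][:,1],[1,99]))
A=(reg[:,:2]-p[:2])@M; kt=(reg[:,2]>70)&(reg[:,2]<92)&(A[:,0]>9)&(A[:,1]<35)
for y in range(-25,35,10):
    q=A[kt&(abs(A[:,1]-y)<4)]; print('trig',y,len(q),np.percentile(q[:,0],[2,50,98]) if len(q) else '')
t=w[170:235,365:420].reshape(-1,3); t=t[(t[:,2]>115)]; print('cap',np.nanmedian(t,0),'local',(np.nanmedian(t,0)[:2]-p[:2])@M)
o=get_obs(); print('sq world',p, 'target xyz')
Rt=R.from_rotvec(o['orientation']).as_matrix(); print(Rt.round(3))
E
```

```text
4605 (array([  28,   79,  215,  484,  774,  407,  489, 1282,  782,   65]), array([ 80.01138593,  82.40217281,  84.79295969,  87.18374657,
        89.57453345,  91.96532034,  94.35610722,  96.7468941 ,
        99.13768098, 101.52846786, 103.91925474]))
[ 5.36009903e+02 -1.84737145e+02 -2.45973029e-01] 1.4454913868960224
-60 112 [-19.44893828  -7.43322908   6.06285652]
-40 120 [-18.70005267  -7.54637066   4.47379126]
-20 154 [-19.69393131  -4.62095263  37.97390683]
0 160 [-20.44732765  -5.28074762  30.79415924]
20 171 [-20.53426073  -3.8944318   24.91818605]
grip end -65.78165763884584 z 90.17372246017942
barrel x [-51.58870986  98.95393299] y [ 54.6774787  102.12407802]
trig -25 4 [32.0945727  34.65368282 37.08370613]
trig -15 40 [27.57884038 32.49657627 38.51451477]
trig -5 31 [24.18959899 27.83058072 32.7605101 ]
trig 5 31 [21.33939835 25.1943706  29.76509306]
trig 15 36 [17.19445242 21.1342068  27.34432239]
trig 25 30 [14.13957473 17.2381909  22.65279809]
cap [ 715.47575313 -141.77026772  130.18401561] local [163.601639    85.37357769]
sq world [ 5.36009903e+02 -1.84737145e+02 -2.45973029e-01] target xyz
[[-0.964  0.266 -0.   ]
 [ 0.266  0.964 -0.001]
 [-0.    -0.001 -1.   ]]
```

```bash
cat >> h.py <<'E'
P=np.array([536.0,-184.7]); TH=-0.246
def goal(lx,ly,z):
    c,s=np.cos(TH),np.sin(TH)
    Y=np.array([c,s,0]);Z=np.array([0,0,-1.]);X=np.cross(Y,Z)
    return np.array([*(P+[c*lx-s*ly,s*lx+c*ly]),z]),np.c_[X,Y,Z]
def rem(lx,ly,z,o=None):
    o=o or get_obs(); Rt=R.from_rotvec(o['orientation']); g,G=goal(lx,ly,z)
    print('shift cm',(Rt.inv().apply(g-o['ee_pos'])/10).round(2),'turn deg',(Rt.inv()*R.from_matrix(G)).as_rotvec(degrees=True).round(2),'F',o['ft_force'].round(1),'w',o['width'].round(1),'t',o['t'],'q',o['qpos'].round(2))
E
python3 - <<'E'
from h import *
from scipy.optimize import fsolve
o=get_obs(); g,G=goal(-1.5,0,180); R0=R.from_rotvec(o['orientation'])
rem(-1.5,0,180)
n=17; tv=(R0.inv()*R.from_matrix(G)).as_rotvec()/n; print(np.degrees(tv))
def end(s,tr=False):
    p,r=o['ee_pos'],R0; L=[]
    for _ in range(n): p=p+r.apply(s*10); r=r*R.from_rotvec(tv); L.append(p)
    return (np.array(L) if tr else p-g)
s=fsolve(end,[-5,0,0]); print(s,end(s,True)[::4].round())
E
```

```text
Traceback (most recent call last):
  File "h.py", line 24, in rem
    print('shift cm',(Rt.inv().apply(g-o['ee_pos'])/10).round(2),'turn deg',(Rt.inv()*R.from_matrix(G)).as_rotvec(degrees=True).round(2),'F',o['ft_force'].round(1),'w',o['width'].round(1),'t',o['t'],'q',o['qpos'].round(2))
                                                                                                                                                                        ^^^^^^^^^^^^^^^^
AttributeError: 'float' object has no attribute 'round'
```

```bash
sed -i "s/o\['width'\].round(1)/round(o['width'],1)/" h.py
python3 - <<'E'
from h import *
from scipy.optimize import fsolve
o=get_obs(); g,G=goal(-1.5,0,180); R0=R.from_rotvec(o['orientation'])
rem(-1.5,0,180)
n=17; tv=(R0.inv()*R.from_matrix(G)).as_rotvec()/n; print(np.degrees(tv))
def end(s,tr=False):
    p,r=o['ee_pos'],R0; L=[]
    for _ in range(n): p=p+r.apply(s*10); r=r*R.from_rotvec(tv); L.append(p)
    return (np.array(L) if tr else p-g)
s=fsolve(end,[-5,0,0]); print(s,end(s,True)[::4].round())
E
```

```text
shift cm [-56.43 -65.97   4.29] turn deg [-6.000e-02  6.000e-02  8.864e+01] F [0.1 0.  0.5] w 88.0 t 0.1 q [ 1.28  0.42  1.63 -0.    1.09 -0.02]
[-3.66151447e-03  3.58857908e-03  5.21414152e+00]
[-5.60039991 -0.76149608  0.24856695] [[ 218.  580.  220.]
 [ 400.  447.  210.]
 [ 522.  258.  200.]
 [ 569.   38.  190.]
 [ 535. -184.  180.]]
```

Call:
{"name": "play_rows", "arguments": {"plan": "8.78 -5.6 -0.76 0.25 0 0 5.2;8.78 -5.6 -0.76 0.25 0 0 5.2;8.78 -5.6 -0.76 0.25 0 0 5.2;8.78 -5.6 -0.76 0.25 0 0 5.2;8.78 -5.6 -0.76 0.25 0 0 5.2;8.78 -5.6 -0.76 0.25 0 0 5.2;8.78 -5.6 -0.76 0.25 0 0 5.2;8.78 -5.6 -0.76 0.25 0 0 5.2;8.78 -5.6 -0.76 0.25 0 0 5.2;8.78 -5.6 -0.76 0.25 0 0 5.2;8.78 -5.6 -0.76 0.25 0 0 5.2;8.78 -5.6 -0.76 0.25 0 0 5.2;8.78 -5.6 -0.76 0.25 0 0 5.2;8.78 -5.6 -0.76 0.25 0 0 5.2;8.78 -5.6 -0.76 0.25 0 0 5.2;8.78 -5.6 -0.76 0.25 0 0 5.2;8.78 -5.6 -0.76 0.25 0 0 5.2;8.78 0 0 0 0 0 0;8.78 0 0 0 0 0 0"}}

```text
t: 2.48
ee_pos: [536.4, -183.1, 180.0]
orientation: [-2.473, -1.937, -0.0]
ft_force: [0.0, 0.2, -0.0]
width: 88.2
```

```bash
python3 - <<'E'
from h import *
im=cap('wrist'); np.save('wrist.npy',cloud(im)); rem(-1.5,0,180); rem(-1.5,0,57)
w=np.load('wrist.npy').reshape(-1,3); c,s=np.cos(TH),np.sin(TH); A=(w[:,:2]-P)@np.array([[c,-s],[s,c]])
z=w[:,2]
for y in (-50,-30,-10,0,10,30):
    k=abs(A[:,1]-y)<4; g=k&(z>78)&(z<96)&(abs(A[:,0])<60)
    a=A[g,0]; h=np.histogram(a,np.arange(-40,50,4))[0]; print(y,h, a[a<9].min().round(1) if (a<9).any() else '', a.max().round(1) if len(a) else '')
k=(z>84)&(z<95)&(abs(A[:,0]+7.5)<10); print('end',A[k,1].min() if k.any() else '')
E
ls pics
```

```text
shift cm [-0.23 -0.16  0.01] turn deg [-0.02 -0.02  0.3 ] F [ 0.1  0.4 -0.2] w 87.5 t 2.525 q [-0.35  0.39  1.79  0.    0.96 -0.11]
shift cm [-0.23 -0.16 12.31] turn deg [-0.02 -0.02  0.3 ] F [ 0.1  0.4 -0.2] w 87.5 t 2.525 q [-0.35  0.39  1.79  0.    0.96 -0.11]
-50 [ 0  0  0  0 30 67 68 64 66 67 52  0  0  0  0  0  0  0  0  0  0  0] -22.3 3.0
-30 [ 0  0  0  0 43 68 70 68 70 69 59  0  0  0  0  0  0  0  0  0  0  0] -22.6 2.9
-10 [ 0  0  0  0 48 72 78 71 72 70 61  0  0  0  0  4 72 66 32  0  0  0] -23.0 35.3
0 [ 0  0  0  0 47 71 87 72 74 78 54  0  0  0  1 58 76 22  0  0  0  0] -22.7 29.8
10 [ 0  0  0  0 59 71 73 86 75 84 48  0  0  0 45 74 37  0  0  0  0  0] -23.3 27.0
30 [ 0  0  0  0 59 90 78 91 78 90 38  0 24 77 72  0  0  0  0  0  0  0] -23.6 19.9
end -65.48872157978103
scene_50.png
top_100.png
wrist_2525.png
```

The wrist depth agrees to about 2 mm: the grip spans -22.8 to 3 mm, the trigger reaches 30 mm, and the height is right. I'll aim 1.5 mm further towards -x and descend.

Call:
{"name": "play_rows", "arguments": {"plan": "8.78 -0.23 -0.31 2 0 0 0.3;8.78 0 0 3 0 0 0;8.78 0 0 3 0 0 0;8.78 0 0 2.5 0 0 0;8.78 0 0 1.8 0 0 0;8.78 0 0 0 0 0 0;8.78 0 0 0 0 0 0"}}

```text
t: 3.4
ee_pos: [533.7, -184.7, 57.9]
orientation: [2.477, 1.931, 0.001]
ft_force: [0.7, -1.0, 0.6]
width: 87.9
```

```bash
python3 - <<'E'
from h import *
rem(-3,0,57); im=cap('wrist'); cap('scene')
a=cv2.imread('pics/wrist_%d.png'%int(get_obs()['t']*1000-50)) 
E
ls pics
```

```text
shift cm [ 0.05 -0.08  0.09] turn deg [ 0.06  0.01 -0.02] F [ 0.7 -1.   0.6] w 87.9 t 3.4 q [-0.35  0.57  1.85  0.    0.71 -0.11]
scene_3500.png
scene_50.png
top_100.png
wrist_2525.png
wrist_3450.png
```

View pics/wrist_3450.png

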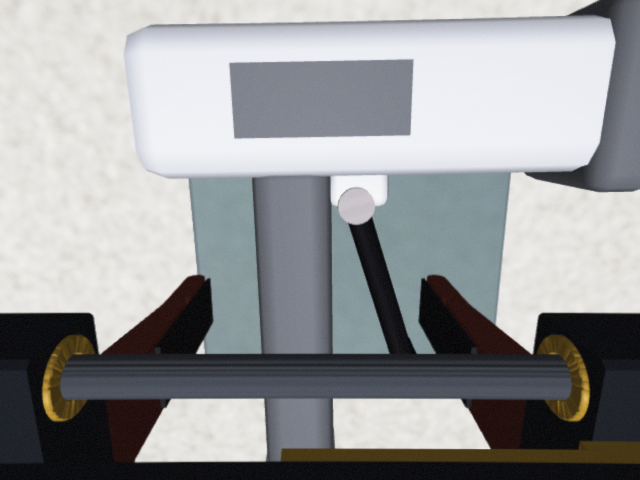

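The fingers straddle the grip (columns 260-330) and the trigger (about 395), with the left finger at 205 and the right at 425. Now I'll squeeze.

Call:
{"name": "play_rows", "arguments": {"plan": "6 0 0 0 0 0 0;5 0 0 0 0 0 0;4.2 0 0 0 0 0 0;3 0 0 0 0 0 0;3 0 0 0 0 0 0;3 0 0 0 0 0 0;3 0 0 0 0 0 0;3 0 0 0 0 0 0"}}

```text
t: 4.5
ee_pos: [532.2, -185.3, 57.6]
orientation: [-2.477, -1.931, 0.002]
ft_force: [-4.4, -4.2, 7.4]
width: 37.4
```

```bash
python3 - <<'E'
from h import *
rem(-3,0,57); cap('wrist')
E
ls -t pics|head -1
```

```text
shift cm [0.15 0.06 0.06] turn deg [-0.08  0.04 -0.02] F [-4.4 -4.2  7.4] w 37.4 t 4.5 q [-0.36  0.57  1.86 -0.    0.71 -0.11]
wrist_4550.png
```

View pics/wrist_4550.png

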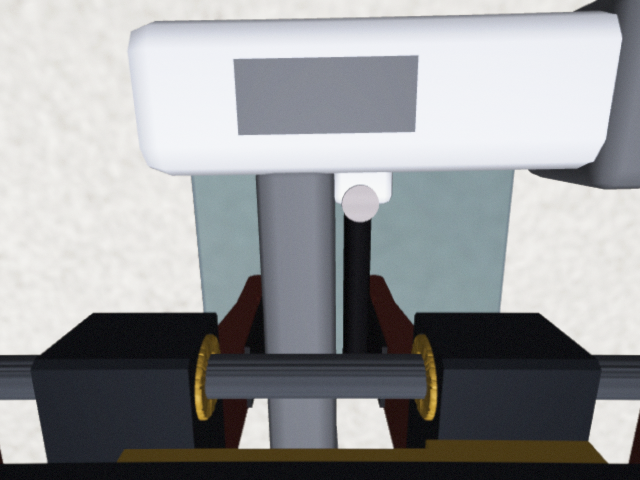

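The blade (column 357) now lies parallel to the grip (260-335) and the opening is 37.4 mm, so the trigger is at its stop. I'll hold about 0.75 s more, release, then lift straight up.

Call:
{"name": "play_rows", "arguments": {"plan": "3 0 0 0 0 0 0;3 0 0 0 0 0 0;3 0 0 0 0 0 0;3 0 0 0 0 0 0;3 0 0 0 0 0 0;3 0 0 0 0 0 0;8.78 0 0 0 0 0 0;8.78 0 0 0 0 0 0;8.78 0 0 0 0 0 0;8.78 0 0 0 0 0 0;8.78 0 0 0 0 0 0;8.78 0 0 0 0 0 0;8.78 0 0 0 0 0 0;8.78 0 0 0 0 0 0"}}

```text
t: 6.3
ee_pos: [532.8, -184.9, 57.1]
orientation: [-2.478, -1.93, 0.0]
ft_force: [-0.0, 0.3, -0.6]
width: 87.7
```

```bash
python3 - <<'E'
from h import *
rem(-3,0,57)
E
```

```text
shift cm [0.1  0.01 0.01] turn deg [-0.02  0.   -0.07] F [-0.   0.3 -0.6] w 87.7 t 6.3 q [-0.36  0.58  1.86 -0.    0.71 -0.11]
```

Call:
{"name": "play_rows", "arguments": {"plan": "8.78 0 0 -1.5 0 0 0;8.78 0 0 -3 0 0 0;8.78 0 0 -4 0 0 0;8.78 0 0 -4 0 0 0;8.78 0 0 -3.5 0 0 0;8.78 0 0 0 0 0 0;8.78 0 0 0 0 0 0;8.78 0 0 0 0 0 0"}}

```text
t: 7.3
ee_pos: [532.1, -184.6, 216.0]
orientation: [-2.477, -1.93, 0.002]
ft_force: [0.7, 1.4, 0.4]
width: 87.8
```

```bash
python3 - <<'E'
from h import *
rem(-3,0,57); a=cap('wrist'); b=cap('scene')
cv2.imwrite('pics/fin.png',np.hstack([cv2.resize(x['pixels'],(400,300)) for x in(a,b)])[...,::-1])
w=cloud(b); v=np.load('scene.npy')
for r,c in((188,248),(235,253),(240,270),(205,190)): print(w[r,c].round(),v[r,c].round())
E
```

```text
shift cm [ 0.08  0.12 15.9 ] turn deg [-0.14 -0.01 -0.06] F [0.7 1.4 0.4] w 87.8 t 7.3 q [-0.35  0.34  1.77 -0.    1.03 -0.11]
[ 717. -138.  130.] [ 717. -138.  130.]
[ 724. -126.   29.] [ 725. -125.   30.]
[743.  -6. 130.] [743.  -7. 129.]
[ 818. -151.  130.] [ 818. -151.  130.]
```

View pics/fin.png

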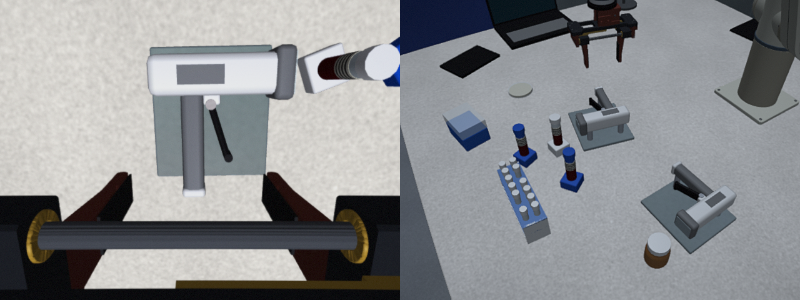

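The trigger has sprung back (blade splayed out to (228,158)), the tube stands where it was, and the hand is clear above the bench.

```bash
python3 -c "
from workcell import *
print(close_job())"
```

```text
the job is handed in; nothing more can be done
None
```

I squeezed the trigger of the right (-y) reader, the one facing the white-capped tube, then released it and lifted the hand straight up. The job was handed in at about 7.4 s of the 27 s allowed.

- **Squeeze:** The opening closed to 37.4 mm (38 mm expected at the stop), and the picture showed the blade parallel to the grip. I held it for over 0.75 s.
- **Forces:** The highest wrist force I read was about 10 N, at the ends of moves only.
- **Release:** The last picture shows the blade swung back out. The fingers were at z = 216 mm, with a force of about 1.5 N, which is noise level.
- **Rest of the scene:** The tube is unmoved to within about 1 mm, and the two blue tubes are unmoved too. The hand never went down near the left reader, and the last picture shows nothing out of place there.
- **Disagreement:** The top and wrist cameras differed by about 2 mm on where the grip was, which is within their calibration. No check failed.

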